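Change over to the green filter cassette on the slide unit

TASK

Put the green filter cassette upright on the slide unit's carriage, between the two cheeks with its hole dropped fully down over the brass pin, and let go of it while the carriage is still locked at its loading position. Then squeeze the orange latch tab on the carriage's grip, slide the carriage to the next lock position (green mark, in front of the lamp port) and let go so that the latch snaps in there. Never tip the cassette over, and leave the other two cassettes and everything else on the bench where they are.

Things in the scene. Friction and masses are not known exactly. Their poses are not given: they have to be found in the camera images.
- green_center (a point): centre (33 mm up) of the cassette to use: dark upright block, 60 mm (own x) x 42 mm (own y) x 66 mm tall, about 0.2 kg, green lid, green round windows in the 60 mm wide faces, same after half a turn. 14 mm square hole, 10 mm deep, in mid underside. In a rack slot (which one varies) it can be gripped only along x; on the carriage only along y: set it down between, e.g. on the mat.
- blue_center (a point): centre of the cassette with blue lid and windows, same size; stays in the rack.
- amber_center (a point): centre of the cassette with orange lid and windows, same size; stays in the rack.
- rack: fixed white rack, 76 mm (x) by 178 mm (y), three cassettes side by side along y (slot centres y = -57, 0, 57 mm), their x along the rack's x. Floor 8 mm, dividers up to 62 mm above the table, 4.5 mm from the cassettes; open at both x ends but for 5 mm lips. Origin: centre of its underside.
- mat_center (a point): centre of the top of a clear blue mat, 110 x 110 mm, 3 mm thick, fixed, between rack and slide unit: free room for changing the grip.
- filter_unit: fixed slide unit, origin at table height under the loading position of the seat; carriage slides along its +y. Grey base x = +-60, y = -125 to 180 mm. White lamp port at y = 60, x from 45 to 120 mm, 98 mm tall. The rail on its -x side, 32 mm tall, has three notches 60 mm apart for the latch tooth, with white, green, white floors.
- seat (a point): foot of the brass pin (10 mm thick, 8 mm tall, pointed) on the black carriage's deck, 24 mm above the table; x across the slide, y along it, z up; moves with the carriage. Aluminium cheeks at y = +-33 mm (66 mm apart inside, 44 mm deep in x, 60 mm tall) flank it. Seated, the cassette's x lies along the seat's y, its centre 33 mm above this point (8 mm more if still on the pin).
- grip (a point): grip point on the carriage, 38 mm above the deck, 85 mm from the seat to -y; axes as the seat's. Grey fin from x = -6 to 16 mm, 30 mm long in y, top 22 mm above this point; orange latch tab, 8 mm thick, 26 mm long, off its -x side (outer face x = -22 mm). Together 38 mm along x, 32 mm when squeezed. Pinch both along x from above here to unlock.
- carriage (a joint): position of the carriage along the unit's +y, m. Locks at 0 (loading, start), 0.06 (green mark, lamp port: the wanted one) and 0.12, with +-2 mm play. Slides with about 3 N once unlocked; stays where it is left.
- latch (a joint): how far the orange tab is squeezed toward the fin, m: 0 = out (locked when in a notch), 0.006 = fully in; sprung outward, 4 to 7 N. The carriage is free above about 0.0045; let go between notches the tab stays at about 0.004 and snaps to 0 when the carriage comes to a notch.
- spray: white round bottle, 44 mm across, 120 mm tall, behind the mat; origin at its foot. Bystander, loose.
- slide_box: white box 85 x 100 x 35 mm behind the rack; origin under its centre. Bystander, loose.
- objective: brass objective lens standing on its wide end, 34 mm across, 55 mm tall; origin at its foot. Bystander, loose.
- marker: green marker pen 130 x 14 x 14 mm lying on the table near the robot; origin under its centre. Bystander, loose.
- mouse: round grey mouse 60 mm across, 34 mm tall; origin under its centre. Bystander, loose.
- driver: screwdriver 160 mm long lying on the table right of the slide box; origin under its middle. Bystander, loose.
Mind the look-alikes: they are no part of the job. What is shaped like the part that bears green_center but pink or red is not meant.

How it is judged (in metres and radians):
On the way, in this order (a step that is already met when the one before it is completed fails the run):
1. the green cassette is seated over the pin and let go while the carriage is locked at the loading position (horizontal distance between green_center and seat below 0.005 m and z of green_center in the frame of seat between 0.03 and 0.036 m and angle between the y axis of green_center and the x axis of seat, either way round below 0.12 rad and value of joint carriage below 0.008 m and value of joint latch below 0.0025 m and contact force between the fingers and green below 0.5 N), for 0.2 s.
2. the latch is squeezed and the carriage is under way with the cassette in its seat (horizontal distance between green_center and seat below 0.005 m and z of green_center in the frame of seat between 0.03 and 0.036 m and angle between the y axis of green_center and the x axis of seat, either way round below 0.12 rad and value of joint latch above 0.003 m and value of joint carriage between 0.01 and 0.055 m), for 0.05 s.
At the end, for the whole second after the job is handed in: Carriage locked at the middle (green mark) position, within 4 mm of 0.06 m, latch tab out (under 2 mm in); green cassette upright (0.06 rad), still, down over the pin (centre 30 to 36 mm above the deck, within 5 mm sideways, its length along the slide within 0.12 rad) (horizontal distance between green_center and seat below 0.005 m and z of green_center in the frame of seat between 0.03 and 0.036 m and angle between the y axis of green_center and the x axis of seat, either way round below 0.12 rad and value of joint carriage between 0.056 and 0.064 m and value of joint latch below 0.002 m and linear speed of green below 0.02 m/s and angle between green_center's own z axis and vertical below 0.06 rad); the robot touches nothing.
It fails at once if the green cassette is tipped over (angle between green_center's own z axis and vertical above 0.7 rad).
It fails at once if another cassette is disturbed (moved more than 15 mm) (distance of any of blue_center, amber_center from where it was at the start of the episode above 0.015 m).
It fails at once if something else on the bench is disturbed (moved more than 30 mm) (distance of any of spray, slide_box, objective, marker, mouse, driver from where it was at the start of the episode above 0.03 m).
It also fails if it takes over 58 s, if anything falls off the work surface, if the arm or the gripper's body presses on something with over 40 N, if the wrist force passes 120 N, or if a joint passes its speed limit or range.

ROBOT

A 6-joint arm with a two-finger parallel gripper is mounted at the origin on the work surface. World frame = base frame: x ahead of the robot, y to its left, z up, the work surface at z = 0. Lengths are in mm, angles in rad, forces in N, time in s.
With the tool pointing down it reaches from about 350 to 875 mm from the base axis. Payload 4.2 kg.
Tool frame: the origin (TCP) lies midway between the tips of the shut fingers; the grasp point (between the pads) lies 19 mm behind it; z points along the fingers, y is the line along which they close (so a half turn about z gives the same grasp; the last joint's range is limited). The gripper opens to 85 mm and grips with 20 to 120 N. Pads are 22 mm wide; open, the fingers measure 114 mm over their backs; the gripper's body (76 mm by 85 mm) begins 54 mm behind the grasp point. The pads swing forward as they close: fully open they stand 13 mm farther back than shut.
Start: joints at [-0.874, 0.385, 0.008, 0, -1.194, -0.259], TCP at [264.979, -566.026, 231.312] pointing down, gripper open.
Joint ranges: [-3.14, 3.14], [-1.21, 2.06], [-1.07, 1.41], [-3.16, 2.05], [-2.99, -0.16], [-3.1, 3.1]. Speed limits (rad/s): [2.79, 2.79, 3.14, 3.14, 3.14, 3.14].

INTERFACE

Orientations are given as a unit quaternion [w, x, y, z].
In Python, from station import robot gives the robot as it stands.
- The arm moves only by the tool apply_moves, never from a script. Its argument "motion" is a list of rows, each an object with "grip": the closure, from -1 (fully open) to 1 (shut); "xyz": the shift along the world's x, y, z in cm, a list of three; "spin": the turn about the world's z in degrees. In form: [{"grip": grip, "xyz": [tx, ty, tz], "spin": spin}, ...]. A call has 1 to 20 rows; each row shifts and turns the commanded pose from where the row before left it; what a row does not reach is not made up. A row lasts 1/8 s, in which the tool goes at most 62.5 mm and 10.7 degrees, less where a joint would pass 70% of its speed; a pose out of reach is approached as far as the arm can. A call with a gripper value outside its range is refused whole. The fingers move at their own pace and stop on an object; "grip_force" is the grip in N (left out, the last holds). Time passes only in rows, so rows that do not move let the fingers close. It gives the time, the measured TCP pose, the force, the opening and the grip force at its end, in the units of the state.
- robot.read_state(): the state, without advancing time (a new reading comes with each control period).
- robot.capture(name): name is "side" or "top"; returns the picture (400x640x3 uint8, blue, green, red); there is no depth.
- robot.camera_model(name): a dict with "intrinsics" (3x3 intrinsics, pixels), "cam_to_world" (4x4, takes a point from camera to world coordinates). Camera axes: x right, y up, looking along -z (the intrinsics and any distortion apply to the point x, -y, -z); pixel columns grow to the right and rows downward; lengths in mm; the calibration is good to about 2 mm. A picture is of the moment at which its call begins. camera_model takes no time and is no camera call.
- robot.hand_in(): hands the job in; it is judged then, once.
The state is a dict: "clock": time; "joint_positions": joint angles; "dq": joint speeds; "joint_torque": joint torques, N m; "tool_pos": TCP position; "orientation": TCP orientation; "ft_force": force on the tool from outside, world axes, zero at the start; "moment": the same for the moment, N m; "gripper_width": opening from 0.0 (shut) to 1.0 (fully open); "grip_force": force on a finger pad.
Only numpy, scipy, OpenCV 4.12 (cv2) and the standard library are available. Lean on these libraries where they do the work, as an engineer would, in place of code of your own. Each camera call takes 0.05 s, during which the arm holds its last target. There are 200 camera calls.

## Working session

There is one attempt and no reset: what is moved stays moved. The work goes in short steps, Python scripts to look and compute and a tool call to move; the robot and the scene stay as the last step left them, time stands still between calls to the robot, and variables do not carry over. Pictures are saved under pics/ and viewed, at most 10 in all, crops included, and the job is handed in when it is done.

Besides the shell and the picture viewer there is one more tool, called after "Request:" as a command line: name --argument value ..., lists and objects as JSON in quotes. apply_moves: Moves the arm, as the interface text tells. Its arguments: {"type":"object","properties":{"motion":{"type":"array","items":{"type":"object","properties":{"grip":{"type":"number"},"xyz":{"type":"array","items":{"type":"number"}},"spin":{"type":"number"}}}},"grip_force":{"type":"number"}},"required":["motion"]}

```bash
mkdir -p pics
cat > h.py <<'E'
from station import robot
import numpy as np, cv2
def snap(n,f):
    im=robot.capture(n); cv2.imwrite('pics/'+f,im); return im
def ray(n,u,v):
    m=robot.camera_model(n);K=np.array(m['intrinsics']);T=np.array(m['cam_to_world'])
    d=np.linalg.solve(K,[u,v,1]); return T[:3,3],T[:3,:3]@np.array([d[0],-d[1],-d[2]])
def at_z(n,u,v,z):
    o,d=ray(n,u,v); return o+d*(z-o[2])/d[2]
def proj(n,p):
    m=robot.camera_model(n);K=np.array(m['intrinsics']);T=np.array(m['cam_to_world'])
    c=T[:3,:3].T@(np.array(p,float)-T[:3,3]); q=K@np.array([c[0],-c[1],-c[2]]); return q[:2]/q[2]
E
python3 - <<'E'
from h import *
snap('top','t0.png');snap('side','s0.png')
for n in('top','side'):
    m=robot.camera_model(n);print({k:np.round(v,3).tolist() if not isinstance(v,str) else v for k,v in m.items()})
print(robot.read_state())
E
```

```text
{'intrinsics': [[498.008, 0.0, 327.086], [0.0, 498.008, 199.372], [0.0, 0.0, 1.0]], 'cam_to_world': [[0.021, 0.982, -0.19, 284.49], [-1.0, 0.019, -0.014, -12.375], [-0.011, 0.19, 0.982, 1428.034], [0.0, 0.0, 0.0, 1.0]]}
{'intrinsics': [[407.09, 0.0, 320.462], [0.0, 407.09, 202.013], [0.0, 0.0, 1.0]], 'cam_to_world': [[-0.804, 0.301, -0.512, -74.689], [-0.594, -0.404, 0.695, 865.765], [0.002, 0.864, 0.504, 687.028], [0.0, 0.0, 0.0, 1.0]]}
{'clock': 0.1, 'joint_positions': array([-8.74401617e-01,  3.85486853e-01,  6.72718534e-03, -4.38924534e-04,
       -1.19402024e+00, -2.58605171e-01]), 'dq': array([ 0.00084025, -0.00135281,  0.00185557, -0.00055155, -0.00099183,
        0.00047048]), 'joint_torque': array([-2.62028010e-06, -3.93319845e+01,  1.88930243e+01,  4.19793740e+00,
       -2.59458582e-03,  3.11268195e-06]), 'tool_pos': array([ 264.74570656, -565.55824621,  230.31224459]), 'orientation': array([-2.74615800e-04, -2.17071770e-01,  9.76155122e-01,  9.74599497e-04]), 'ft_force': array([0.10654733, 0.29261846, 0.15758901]), 'moment': array([ 0.00566394, -0.03270503,  0.0692497 ]), 'grip_force': 0.0, 'gripper_width': 1.00013748016295}
```

View pics/t0.png

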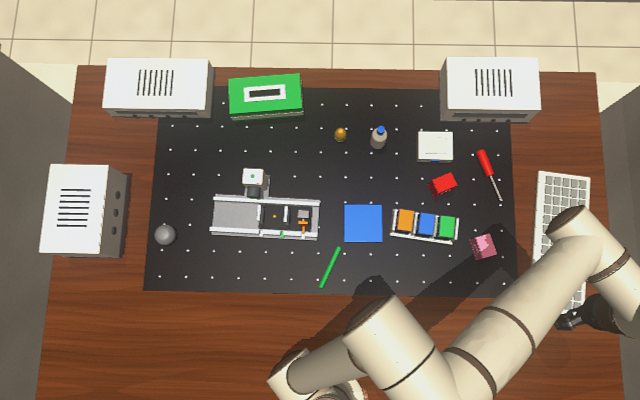

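View pics/s0.png

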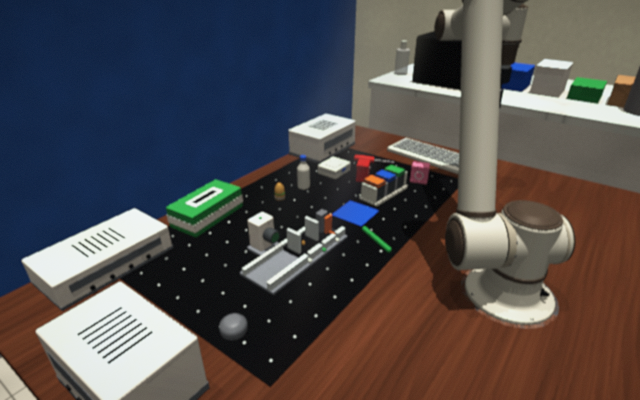

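The top view shows the rack around (425,226), with orange (405,220), blue (426,224) and green (447,227) lids. The mat is at (363,223), the slide unit at (265,217) and its orange tab near (304,222). The look-alikes are red (444,184) and pink (483,246), neither of them in the rack. The green lid at (447,227) fits the description, and I'll confirm it in an enlarged crop.

Run:
```python
from h import *
im=cv2.imread('pics/t0.png')
a=cv2.resize(im[195:255,380:480],None,fx=8,fy=8,interpolation=cv2.INTER_CUBIC)[:300]
a=cv2.resize(im[200:248,385:465],None,fx=6,fy=6,interpolation=cv2.INTER_CUBIC)
b=cv2.resize(im[186:244,205:325],None,fx=5,fy=5,interpolation=cv2.INTER_CUBIC)
c=np.zeros((590,620,3),np.uint8); c[:288,:480]=a; c[295:585,:600]=b
cv2.imwrite('pics/c0.png',c)
hsv=cv2.cvtColor(im,cv2.COLOR_BGR2HSV)
def blob(box,lo,hi,z,nm):
    x0,y0,x1,y1=box;m=cv2.inRange(hsv[y0:y1,x0:x1],lo,hi)
    n,l,s,ce=cv2.connectedComponentsWithStats(m)
    i=1+np.argmax(s[1:,4]);pts=np.argwhere(l==i)[:,::-1].astype(np.float32)
    r=cv2.minAreaRect(pts);u,v=ce[i]+[x0,y0]
    P=np.array([at_z('top',*(p+[x0,y0]),z) for p in cv2.boxPoints(r)])
    e=P[[1,2,3,0]]-P
    print(nm,(u+0).round(1),v.round(1),s[i,4],'pos',at_z('top',u,v,z).round(1),'edges',[(np.hypot(*q[:2]).round(0),np.degrees(np.arctan2(q[1],q[0])).round(1)) for q in e[:2]])
blob((385,205,465,245),(50,100,50),(75,255,255),74,'green')
blob((385,205,465,245),(100,100,50),(130,255,255),74,'blue')
blob((385,205,465,245),(5,100,50),(25,255,255),74,'amber')
blob((335,195,390,250),(100,100,50),(130,255,255),3,'mat')
blob((295,205,325,240),(5,120,50),(25,255,255),62,'tab')
```

```text
green 446.4 226.4 314 pos [ 477.1 -320.3   74. ] edges [(np.float64(60.0), np.float64(-9.2)), (np.float64(43.0), np.float64(-97.2))]
blue 426.1 223.4 316 pos [ 484.3 -265.    74. ] edges [(np.float64(61.0), np.float64(-8.8)), (np.float64(42.0), np.float64(-97.2))]
amber 404.8 219.7 327 pos [ 493.5 -207.1   74. ] edges [(np.float64(61.0), np.float64(-7.3)), (np.float64(46.0), np.float64(-96.2))]
mat 362.9 222.5 1478 pos [493.8 -96.5   3. ] edges [(np.float64(110.0), np.float64(-88.9)), (np.float64(108.0), np.float64(-180.0))]
tab 302.9 224.7 67 pos [475.8  73.1  62. ] edges [(np.float64(25.0), np.float64(-64.6)), (np.float64(36.0), np.float64(-154.7))]
```

View pics/c0.png

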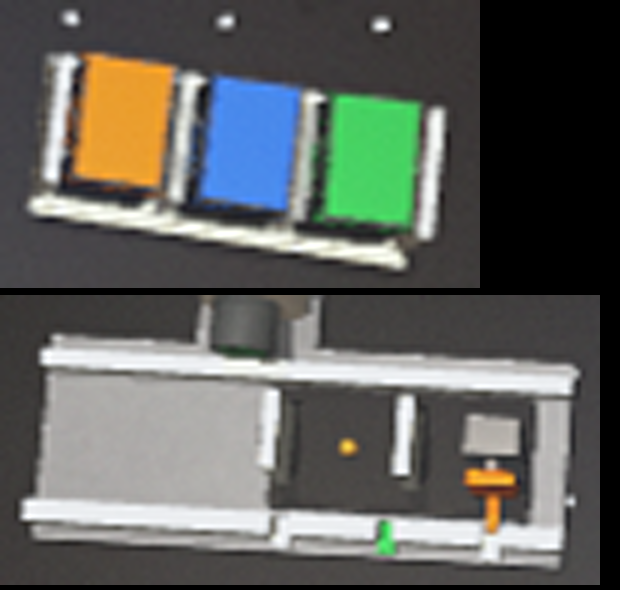

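The crop confirms the cassette with the green lid at crop (372,160), at the right-hand end of the rack. The pin is at crop (347,446), the fin at (492,437) and the orange tab at (490,480). The cheek tops are at (270,428) and (405,434).

Run:
```python
from h import *
f=lambda x,y,z,n:print(n,at_z('top',205+(x+.5)/5-.5,186+(y-295+.5)/5-.5,z).round(1))
f(347,446,31,'pin');f(492,437,84,'fin');f(270,428,84,'cheekL');f(403,434,84,'cheekR')
f(50,349,32,'rail a');f(575,373,32,'rail a2');f(45,365,32,'rail ai');f(572,391,32,'rail ai2');f(25,500,32,'rail b');f(268,513,32,'rail b2');f(25,519,32,'b lower');f(558,549,32,'b lower2')
f(490,477,62,'tab')
```

```text
pin [504.2 157.9  31. ]
fin [502.3  72.3  84. ]
cheekL [505.  194.1  84. ]
cheekR [503.1 121.   84. ]
rail a [557.  330.5  32. ]
rail a2 [548.7  29.3  32. ]
rail ai [547.6 332.8  32. ]
rail ai2 [538.2  30.7  32. ]
rail b [469.5 339.1  32. ]
rail b2 [464.8 200.9  32. ]
b lower [458.7 338.4  32. ]
b lower2 [447.6  36.4  32. ]
tab [483.4  74.1  62. ]
```

Request:
apply_moves --motion '[{"grip":-1,"xyz":[2.65,3.07,0],"spin":7.1},{"grip":-1,"xyz":[2.65,3.07,0],"spin":7.1},{"grip":-1,"xyz":[2.65,3.07,0],"spin":7.1},{"grip":-1,"xyz":[2.65,3.07,0],"spin":7.1},{"grip":-1,"xyz":[2.65,3.07,0],"spin":7.1},{"grip":-1,"xyz":[2.65,3.07,0],"spin":7.1},{"grip":-1,"xyz":[2.65,3.07,0],"spin":7.1},{"grip":-1,"xyz":[2.65,3.07,0],"spin":7.0},{"grip":-1,"xyz":[0,0,-3],"spin":0},{"grip":-1,"xyz":[0,0,-3],"spin":0},{"grip":-1,"xyz":[0,0,0],"spin":0},{"grip":-1,"xyz":[0,0,0],"spin":0}]' --grip_force 40

```text
clock: 1.6
tool_pos: [477.5, -320.9, 172.3]
orientation: [0.0, -0.655, 0.756, -0.001]
ft_force: [0.8, 0.1, 0.2]
gripper_width: 1.002
grip_force: 0.0
```

Run:
```python
from h import *
im=snap('top','t1.png');s=snap('side','s1.png')
c=np.zeros((560,760,3),np.uint8)
c[:,:380]=cv2.resize(im[180:270,390:470],(380,428))[:560] if 0 else cv2.copyMakeBorder(cv2.resize(im[180:270,390:470],(380,428)),0,132,0,0,0)
c[:400,380:]=cv2.resize(s[120:220,340:435],(380,400))
cv2.imwrite('pics/c1.png',c)
st=robot.read_state();q=st['orientation'];print(st['tool_pos'],np.degrees(2*np.arctan2(q[2],q[1]))-90,st['joint_positions'].round(2))
```

```text
[ 477.74701872 -320.97192392  172.86586146] 171.78106645582335 [-0.31  0.35 -0.2   0.   -1.02  0.17]
```

View pics/c1.png

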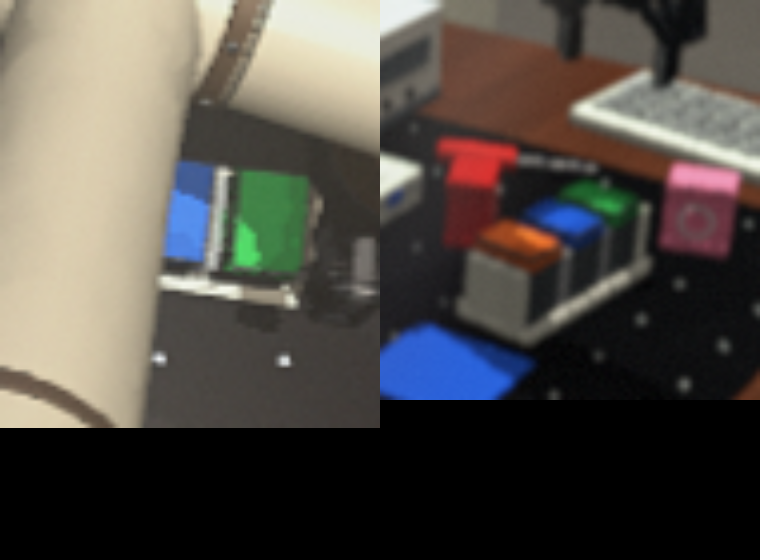

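The green lid at crop (270,220) is uncovered and between its dividers, and the fingers are above it. I'll descend, close and lift slightly.

Run:
```python
from h import *
s=cv2.imread('pics/s0.png');h=cv2.cvtColor(s,cv2.COLOR_BGR2HSV)
m=cv2.inRange(h[160:185,380:415],(50,100,40),(75,255,255));p=np.argwhere(m>0)
print(p.mean(0)[::-1]+[380,160],proj('side',[477.1,-320.3,74]),proj('side',[477.1,-320.3,70]))
```

```text
[395.04 169.12] [395.02717774 168.71070389] [394.91835357 169.74960091]
```

Request:
apply_moves --motion '[{"grip":-1,"xyz":[0,0,-3],"spin":0},{"grip":-1,"xyz":[0,0,-3],"spin":0},{"grip":-1,"xyz":[0,0,-2],"spin":0},{"grip":-1,"xyz":[0,0,-2],"spin":0},{"grip":-1,"xyz":[0,0,-2],"spin":0},{"grip":-1,"xyz":[0,0,-1.3],"spin":0},{"grip":-1,"xyz":[0,0,-1],"spin":0},{"grip":-1,"xyz":[0,0,0],"spin":0}]'

```text
clock: 2.7
tool_pos: [476.9, -320.4, 28.1]
orientation: [-0.0, -0.655, 0.756, 0.0]
ft_force: [0.6, 0.5, -0.1]
gripper_width: 0.999
grip_force: 0.0
```

Both cameras agree on the position, so I'll close.

Request:
apply_moves --motion '[{"grip":1,"xyz":[0,0,0],"spin":0},{"grip":1,"xyz":[0,0,0],"spin":0},{"grip":1,"xyz":[0,0,0],"spin":0},{"grip":1,"xyz":[0,0,0],"spin":0},{"grip":1,"xyz":[0,0,0],"spin":0},{"grip":1,"xyz":[0,0,0],"spin":0},{"grip":1,"xyz":[0,0,0],"spin":0},{"grip":1,"xyz":[0,0,0.5],"spin":0},{"grip":1,"xyz":[0,0,0.5],"spin":0},{"grip":1,"xyz":[0,0,0],"spin":0}]' --grip_force 40

```text
clock: 3.95
tool_pos: [476.9, -320.4, 38.4]
orientation: [0.0, -0.655, 0.756, -0.0]
ft_force: [0.2, 0.4, -2.0]
gripper_width: 0.696
grip_force: 43.1
```

Request:
apply_moves --motion '[{"grip":1,"xyz":[0,0,2],"spin":0},{"grip":1,"xyz":[0,0,3],"spin":0},{"grip":1,"xyz":[0,0,3],"spin":0},{"grip":1,"xyz":[0.2,2.8,0],"spin":-10.4},{"grip":1,"xyz":[0.2,2.8,0],"spin":-10.4},{"grip":1,"xyz":[0.2,2.8,0],"spin":-10.4},{"grip":1,"xyz":[0.2,2.8,0],"spin":-10.4},{"grip":1,"xyz":[0.2,2.8,0],"spin":-10.4},{"grip":1,"xyz":[0.2,2.8,0],"spin":-10.4},{"grip":1,"xyz":[0.2,2.8,0],"spin":-10.4},{"grip":1,"xyz":[0.3,2.8,0],"spin":-10.4},{"grip":1,"xyz":[0,0,-2.5],"spin":-0.4},{"grip":1,"xyz":[0,0,-2.5],"spin":0},{"grip":1,"xyz":[0,0,-2.5],"spin":0},{"grip":1,"xyz":[0,0,-1],"spin":0},{"grip":1,"xyz":[0,0,-0.4],"spin":0},{"grip":1,"xyz":[0,0,-0.4],"spin":0},{"grip":1,"xyz":[0,0,0],"spin":0},{"grip":1,"xyz":[0,0,0],"spin":0}]'

```text
clock: 6.32
tool_pos: [494.4, -96.4, 25.8]
orientation: [0.001, 0.016, 1.0, 0.0]
ft_force: [-1.1, -0.7, -1.7]
gripper_width: 0.699
grip_force: 43.4
```

Run:
```python
from h import *
st=robot.read_state();q=st['orientation'];print(st['tool_pos'],np.degrees(2*np.arctan2(q[2],q[1]))-90,st['joint_positions'].round(2),st['ft_force'],st['gripper_width'])
```

```text
[494.3658689  -96.40985264  25.84628048] 88.18590941812315 [ 0.13  0.44 -0.53  0.   -0.6  -1.73] [-1.05192106 -0.67671169 -1.7444578 ] 0.698768345982902
```

Request:
apply_moves --motion '[{"grip":1,"xyz":[0,0,-0.1],"spin":0},{"grip":1,"xyz":[0,0,-0.1],"spin":0},{"grip":1,"xyz":[0,0,0],"spin":0},{"grip":-1,"xyz":[0,0,0],"spin":0},{"grip":-1,"xyz":[0,0,0],"spin":0},{"grip":-1,"xyz":[0,0,0],"spin":0},{"grip":-1,"xyz":[0,0,0],"spin":0},{"grip":-1,"xyz":[0,0,1],"spin":0},{"grip":-1,"xyz":[0,0,2],"spin":0},{"grip":-1,"xyz":[0,0,3],"spin":0},{"grip":-1,"xyz":[0,0,4],"spin":0}]'

```text
clock: 7.7
tool_pos: [493.4, -96.5, 124.3]
orientation: [-0.001, 0.016, 1.0, -0.0]
ft_force: [0.4, 0.5, 0.2]
gripper_width: 1.002
grip_force: 0.0
```

Request:
apply_moves --motion '[{"grip":-1,"xyz":[0,0,0],"spin":10},{"grip":-1,"xyz":[0,0,0],"spin":10},{"grip":-1,"xyz":[0,0,0],"spin":10},{"grip":-1,"xyz":[0,0,0],"spin":10},{"grip":-1,"xyz":[0,0,0],"spin":10},{"grip":-1,"xyz":[0,0,0],"spin":10},{"grip":-1,"xyz":[0,0,0],"spin":10},{"grip":-1,"xyz":[0,0,0],"spin":10},{"grip":-1,"xyz":[0,0,0],"spin":10},{"grip":-1,"xyz":[0,0,0],"spin":0}]'

```text
clock: 8.95
tool_pos: [494.1, -96.4, 123.9]
orientation: [0.0, -0.695, 0.719, -0.0]
ft_force: [-0.3, 0.4, -0.3]
gripper_width: 1.002
grip_force: 0.0
```

Run:
```python
from h import *
im=snap('top','t2.png');s=snap('side','s2.png')
c=np.zeros((600,800,3),np.uint8)
c[:400,:400]=cv2.resize(im[175:255,205:385],(400,178)).repeat(1,0)[:0] if 0 else cv2.resize(im[185:245,345-20:385],(400,400))
c[:400,400:]=cv2.resize(s[180:240,310:390],(400,300)).repeat(1,0) if 0 else cv2.copyMakeBorder(cv2.resize(s[170:250,300:400],(400,320)),0,80,0,0,0)
cv2.imwrite('pics/c2.png',c[:400])
st=robot.read_state();q=st['orientation'];print(st['tool_pos'],np.degrees(2*np.arctan2(q[2],q[1]))-90,st['joint_positions'].round(2))
h=cv2.cvtColor(s,cv2.COLOR_BGR2HSV)
m=cv2.inRange(h[170:250,300:400],(50,100,40),(75,255,255));n,l,ss,ce=cv2.connectedComponentsWithStats(m);print(ss[1:],ce[1:]+[300,170]);print(proj('side',[494.4,-96.4,69]))
```

```text
[494.02627632 -96.42614031 123.70749243] 178.02825099430413 [ 0.13  0.29 -0.44  0.   -0.84 -0.16]
[[ 46  18  20  15 163]
 [ 60  32   4   6  15]
 [ 62  55  30  25 192]
 [ 22  77   4   3   9]] [[355.81595092 194.71779141]
 [361.4        204.66666667]
 [375.80208333 238.140625  ]
 [323.44444444 248.33333333]]
[356.45438552 193.5954273 ]
```

View pics/c2.png

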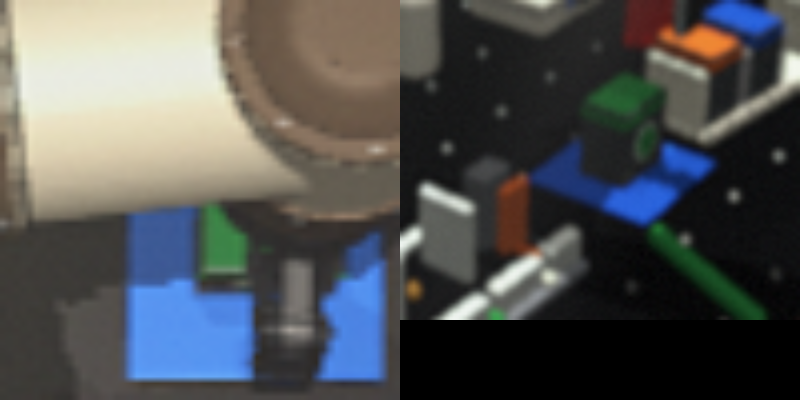

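The cassette stands upright on the mat in the crop, with its lid at (625,105) and window side toward −x. I'll regrip it along its y.

Request:
apply_moves --motion '[{"grip":-1,"xyz":[0,0,-2.5],"spin":0},{"grip":-1,"xyz":[0,0,-2.5],"spin":0},{"grip":-1,"xyz":[0,0,-2.3],"spin":0},{"grip":-1,"xyz":[0,0,-2],"spin":0},{"grip":-1,"xyz":[0,0,0],"spin":0.2},{"grip":1,"xyz":[0,0,0],"spin":0},{"grip":1,"xyz":[0,0,0],"spin":0},{"grip":1,"xyz":[0,0,0],"spin":0},{"grip":1,"xyz":[0,0,0],"spin":0},{"grip":1,"xyz":[0,0,0],"spin":0},{"grip":1,"xyz":[0,0,0],"spin":0},{"grip":1,"xyz":[0,0,0],"spin":0},{"grip":1,"xyz":[0,0,0],"spin":0},{"grip":1,"xyz":[0,0,2],"spin":0},{"grip":1,"xyz":[0,0,3],"spin":0},{"grip":1,"xyz":[0,0,3],"spin":0},{"grip":1,"xyz":[0,0,3],"spin":0},{"grip":1,"xyz":[0,0,0],"spin":0}]' --grip_force 40

```text
clock: 11.3
tool_pos: [494.8, -96.3, 142.1]
orientation: [0.002, -0.697, 0.717, -0.001]
ft_force: [-0.1, 0.3, -2.4]
gripper_width: 0.481
grip_force: 40.9
```

Run:
```python
from h import *
# unit location refined from pictures t0, s0
im=cv2.imread('pics/t0.png');g=cv2.cvtColor(im,cv2.COLOR_BGR2GRAY).astype(float);h=cv2.cvtColor(im,cv2.COLOR_BGR2HSV)
print(np.round(g[208:232:1,300:309]).astype(int))
# pin blob top
m=cv2.inRange(h[205:228,268:282],(10,90,60),(35,255,255));p=np.argwhere(m>0);print('pin px',p.mean(0)[::-1]+[268,205],len(p),at_z('top',*(p.mean(0)[::-1]+[268,205]),29))
s=cv2.imread('pics/s2.png');hs=cv2.cvtColor(s,cv2.COLOR_BGR2HSV)
m=cv2.inRange(hs[225:260,285:325],(8,110,60),(35,255,255))
n,l,ss,ce=cv2.connectedComponentsWithStats(m);print(ss[1:],ce[1:]+[285,225]);print('pin proj',proj('side',[504,158,28]),proj('side',[502,158,28]),proj('side',[502,160,28]))
```

```text
[[ 63  64  68  67  67  68  67  67  68]
 [ 88  82  73  74  75  72  68  68  67]
 [185 163 132 134 128 112 106  97  85]
 [172 174 173 176 175 176 178 182 152]
 [175 172 174 174 175 175 176 180 146]
 [175 176 175 175 175 176 176 179 141]
 [178 177 177 177 177 179 179 178 139]
 [182 180 180 180 181 178 182 181 145]
 [184 182 183 185 185 185 187 183 140]
 [148 160 170 173 176 181 187 184 136]
 [ 51  50  64  73  50  48  50  51  52]
 [ 56  57 146 181  97  56  60  60  60]
 [ 82  72 152 186 109  67  63  61  61]
 [173 144 154 160 144 126 105  83  59]
 [179 178 175 176 174 175 181 155  59]
 [175 179 178 181 182 185 188 151  43]
 [ 64  62  58  53  55  55  62  64  56]
 [ 67  68  72  77  74  67  72  66  53]
 [ 53  54  93 130 107  61  60  61  61]
 [ 72  64 126 174 144  63  67  68  67]
 [ 70  60 124 171 143  61  65  66  69]
 [ 67  56 126 170 141  58  67  67  67]
 [ 68  76 137 180 148  56  71  71  66]
 [184 175 179 173 148 111 147 131  99]]
pin px [274.36363636 216.09090909] 11 [503.66562067 157.08135502  29.        ]
[[39  0  1  8  8]
 [17 15  4  5 18]] [[324.         228.5       ]
 [303.33333333 242.        ]]
pin proj [303.5642903  241.60557085] [304.13365693 241.86078289] [303.68074311 242.20448168]
```

Request:
apply_moves --motion '[{"grip":1,"xyz":[0.1,1.5,0],"spin":0},{"grip":1,"xyz":[0.1,3,0],"spin":0},{"grip":1,"xyz":[0.1,3.5,0],"spin":0},{"grip":1,"xyz":[0.1,3.5,0],"spin":0},{"grip":1,"xyz":[0.1,3.5,0],"spin":0},{"grip":1,"xyz":[0.1,3.5,0],"spin":0},{"grip":1,"xyz":[0.1,3.5,0],"spin":0},{"grip":1,"xyz":[0.1,2,0],"spin":0},{"grip":1,"xyz":[0.1,1.42,0],"spin":0},{"grip":1,"xyz":[0.05,0,0],"spin":0},{"grip":1,"xyz":[0,0,-1.5],"spin":0},{"grip":1,"xyz":[0,0,0],"spin":0},{"grip":1,"xyz":[0,0,0],"spin":0}]'

```text
clock: 12.92
tool_pos: [503.4, 157.1, 125.1]
orientation: [-0.0, -0.697, 0.717, -0.0]
ft_force: [-0.0, 0.6, -1.7]
gripper_width: 0.494
grip_force: 40.9
```

Run:
```python
from h import *
im=snap('top','t3.png');s=snap('side','s3.png')
c=np.zeros((450,800,3),np.uint8)
c[:400,:400]=cv2.resize(im[175:245,240:310],(400,400))
c[:450,400:]=cv2.resize(s[180:270,255:335],(400,450),interpolation=cv2.INTER_CUBIC)
cv2.imwrite('pics/c3.png',c)
st=robot.read_state();q=st['orientation'];p=st['tool_pos'];print(p,np.degrees(2*np.arctan2(q[2],q[1]))-90)
# expected cassette lid corners in side crop
R=lambda a:np.array([[np.cos(a),-np.sin(a)],[np.sin(a),np.cos(a)]])
zb=3+(p[2]-30)
for z in(zb,zb+66):
  for dx,dy in((-21,-30),(-21,30),(21,30)):
    o=R(np.radians(-1.8))@[dx,dy]+p[:2]; u=proj('side',[*o,z]); print(z.round(0),dx,dy,((u-[255,180]+.5)*5+[400,0]).round(0))
for y in(-33,33):
  for dx in(-22,22):
    o=R(np.radians(-1.8))@[dx,y]+[503.5,157.8];u=proj('side',[*o,84]);print('cheek',y,dx,((u-[255,180]+.5)*5+[400,0]).round(0))
```

```text
[503.7022303  157.50006093 125.51751879] 178.355910173368
99.0 -21 -30 [710. 192.]
99.0 -21 30 [637. 241.]
99.0 21 30 [577. 213.]
165.0 -21 -30 [710.  85.]
165.0 -21 30 [635. 131.]
165.0 21 30 [572. 105.]
cheek -33 -22 [715. 213.]
cheek -33 22 [653. 186.]
cheek 33 -22 [636. 268.]
cheek 33 22 [573. 238.]
```

View pics/c3.png

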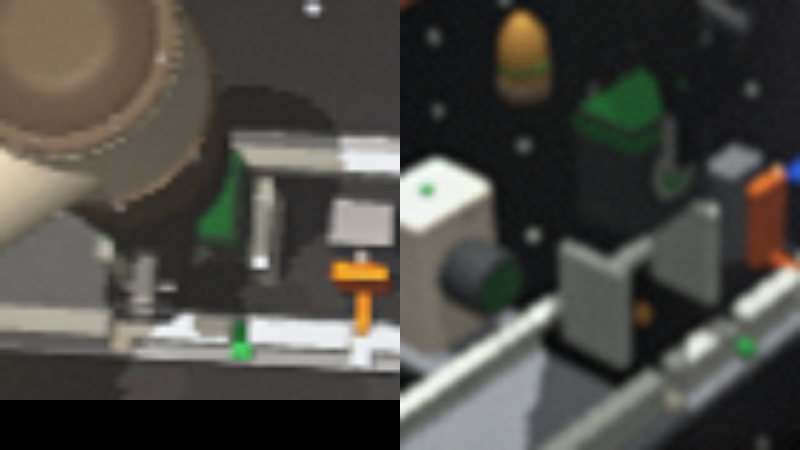

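Both crops match the predicted outlines: the cassette stands above the cheeks, whose top corners are at (635,268) and (560,238), and the pin is visible at (643,313). I'll descend, slowly near the pin.

Request:
apply_moves --motion '[{"grip":1,"xyz":[0,0,-1.5],"spin":0},{"grip":1,"xyz":[0,0,-1.5],"spin":0},{"grip":1,"xyz":[0,0,-1.5],"spin":0},{"grip":1,"xyz":[0,0,-1],"spin":0},{"grip":1,"xyz":[0,0,-0.6],"spin":0},{"grip":1,"xyz":[0,0,-0.3],"spin":0},{"grip":1,"xyz":[0,0,-0.3],"spin":0},{"grip":1,"xyz":[0,0,0],"spin":0}]'

```text
clock: 14.02
tool_pos: [503.5, 157.8, 58.1]
orientation: [0.0, -0.697, 0.717, 0.0]
ft_force: [0.9, 2.5, -3.4]
gripper_width: 0.488
grip_force: 40.7
```

Request:
apply_moves --motion '[{"grip":1,"xyz":[0,0,-0.2],"spin":0},{"grip":1,"xyz":[0,0,-0.2],"spin":0},{"grip":1,"xyz":[0,0,0],"spin":0}]'

```text
clock: 14.4
tool_pos: [503.7, 158.0, 54.3]
orientation: [0.0, -0.697, 0.717, -0.0]
ft_force: [0.5, 2.3, -1.0]
gripper_width: 0.486
grip_force: 41.0
```

Request:
apply_moves --motion '[{"grip":1,"xyz":[0,0,-0.2],"spin":0},{"grip":1,"xyz":[0,0,-0.1],"spin":0},{"grip":1,"xyz":[0,0,0],"spin":0}]'

```text
clock: 14.78
tool_pos: [503.8, 157.9, 52.5]
orientation: [0.0, -0.697, 0.717, -0.0]
ft_force: [-1.6, 2.8, 7.2]
gripper_width: 0.486
grip_force: 41.8
```

Request:
apply_moves --motion '[{"grip":-1,"xyz":[0,0,0],"spin":0},{"grip":-1,"xyz":[0,0,0],"spin":0},{"grip":-1,"xyz":[0,0,0],"spin":0},{"grip":-1,"xyz":[0,0,0],"spin":0},{"grip":-1,"xyz":[0,0,0],"spin":0},{"grip":-1,"xyz":[0,0,1],"spin":0},{"grip":-1,"xyz":[0,0,2],"spin":0},{"grip":-1,"xyz":[0,0,3],"spin":0},{"grip":-1,"xyz":[0,0,4],"spin":0},{"grip":-1,"xyz":[0,-2,2],"spin":0},{"grip":-1,"xyz":[0,-4,0],"spin":0},{"grip":-1,"xyz":[0,-3,0],"spin":0},{"grip":-1,"xyz":[0,0,0],"spin":0},{"grip":-1,"xyz":[0,0,0],"spin":0}]'

```text
clock: 16.52
tool_pos: [503.7, 68.1, 171.8]
orientation: [0.0, -0.697, 0.717, -0.0]
ft_force: [-0.1, -0.5, 0.0]
gripper_width: 1.001
grip_force: 0.0
```

Run:
```python
from h import *
im=snap('top','t4.png');s=snap('side','s4.png')
c=np.zeros((450,800,3),np.uint8)
c[:400,:400]=cv2.resize(im[175:245,240:310],(400,400))
c[:450,400:]=cv2.resize(s[180:270,255:335],(400,450),interpolation=cv2.INTER_CUBIC)
cv2.imwrite('pics/c4.png',c)
st=robot.read_state();print(st['tool_pos'])
R=lambda a:np.array([[np.cos(a),-np.sin(a)],[np.sin(a),np.cos(a)]])
def pr(n,dx,dy,z,o=(503.5,157.8)):
    o=R(np.radians(-1.8))@[dx,dy]+o;u=proj('side',[*o,z]);print(n,((u-[255,180]+.5)*5+[400,0]).round(0))
pr('lid -21 -30',-21,-30,90);pr('lid -21 30',-21,30,90);pr('lid 21 30',21,30,90)
for n,a,b,z in(('fin -6,-100',-6,-100,84),('fin -6 -70',-6,-70,84),('fin16 -70',16,-70,84),('fin16 -100',16,-100,84)):pr(n,a,b,z)
t=cv2.imread('pics/t0.png');print('fin top', at_z('top',303.3,213.7,84))
```

```text
[503.65994346  68.49299523 171.52272083]
lid -21 -30 [710. 206.]
lid -21 30 [638. 255.]
lid 21 30 [577. 227.]
fin -6,-100 [766. 153.]
fin -6 -70 [734. 175.]
fin16 -70 [703. 162.]
fin16 -100 [736. 141.]
fin top [503.19339912  71.46447688  84.        ]
```

View pics/c4.png

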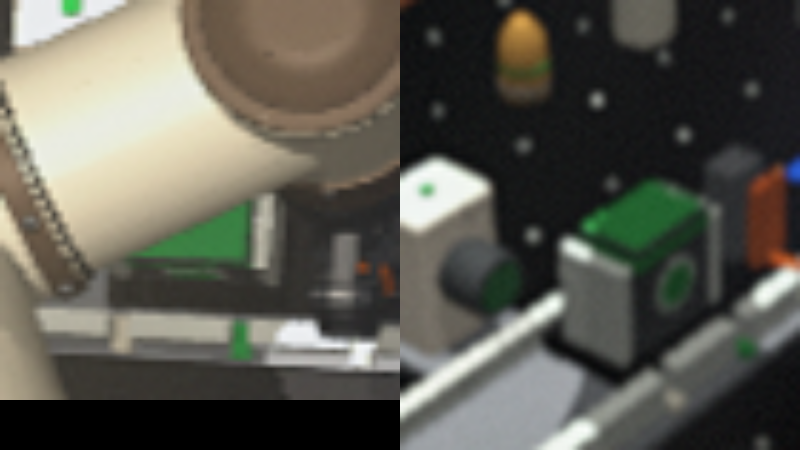

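The lid top is level with the cheeks and matches the prediction apart from the same few-pixel offset seen at the fin. Contact came at TCP 52.5, where sitting on the pin tip would have stopped it near 59, so the cassette is seated. Next, the grip.

Request:
apply_moves --motion '[{"grip":-1,"xyz":[-0.4,0.5,-3],"spin":0},{"grip":-1,"xyz":[0,0,-2.5],"spin":0},{"grip":-1,"xyz":[0,0,-2],"spin":0},{"grip":-1,"xyz":[0,0,-2],"spin":0},{"grip":-1,"xyz":[0,0,-2],"spin":0},{"grip":-1,"xyz":[0,0,-1.5],"spin":0},{"grip":-1,"xyz":[0,0,0],"spin":0}]' --grip_force 30

```text
clock: 17.5
tool_pos: [498.9, 73.2, 40.3]
orientation: [-0.001, -0.697, 0.717, 0.0]
ft_force: [-0.4, 0.6, 0.3]
gripper_width: 1.0
grip_force: 0.0
```

Request:
apply_moves --motion '[{"grip":1,"xyz":[0,0,0],"spin":0},{"grip":1,"xyz":[0,0,0],"spin":0},{"grip":1,"xyz":[0,0,0],"spin":0},{"grip":1,"xyz":[0,0,0],"spin":0},{"grip":1,"xyz":[0,0,0],"spin":0},{"grip":1,"xyz":[0,0,0],"spin":0},{"grip":1,"xyz":[0,0,0],"spin":0},{"grip":1,"xyz":[0,0,0],"spin":0},{"grip":1,"xyz":[0,0,0],"spin":0}]' --grip_force 30

```text
clock: 18.62
tool_pos: [500.0, 72.9, 42.1]
orientation: [0.0, -0.697, 0.717, -0.0]
ft_force: [0.2, -0.6, 6.0]
gripper_width: 0.355
grip_force: 33.8
```

Request:
apply_moves --motion '[{"grip":1,"xyz":[0.01,0.2,0],"spin":0},{"grip":1,"xyz":[0.01,0.4,0],"spin":0},{"grip":1,"xyz":[0.02,0.6,0],"spin":0},{"grip":1,"xyz":[0.02,0.6,0],"spin":0},{"grip":1,"xyz":[0.02,0.6,0],"spin":0},{"grip":1,"xyz":[0.02,0.6,0],"spin":0},{"grip":1,"xyz":[0.02,0.6,0],"spin":0},{"grip":1,"xyz":[0.02,0.6,0],"spin":0},{"grip":1,"xyz":[0.02,0.6,0],"spin":0},{"grip":1,"xyz":[0.02,0.6,0],"spin":0},{"grip":1,"xyz":[0.01,0.4,0],"spin":0},{"grip":1,"xyz":[0.01,0.2,0],"spin":0},{"grip":1,"xyz":[0,0,0],"spin":0},{"grip":1,"xyz":[0,0,0],"spin":0}]'

```text
clock: 20.38
tool_pos: [502.2, 132.8, 42.1]
orientation: [0.0, -0.697, 0.717, -0.0]
ft_force: [1.4, -0.6, 4.9]
gripper_width: 0.359
grip_force: 34.4
```

Run:
```python
from h import *
snap('top','t5.png');s=snap('side','s5.png')
a=cv2.imread('pics/s4.png')
# cassette lid shift in side view
h=[cv2.inRange(cv2.cvtColor(i,cv2.COLOR_BGR2HSV)[205:240,275:330],(50,100,30),(75,255,255)) for i in(a,s)]
for y0 in (0,): print([np.argwhere(m>0).mean(0)[::-1] for m in h])
print(proj('side',[503.5,157.8,88])-[275,205],proj('side',[505.4,217.8,88])-[275,205])
```

```text
[array([26.63722397, 20.84542587]), array([12.80827068, 28.30827068])]
[28.34434758 18.38533357] [13.25955432 28.39484486]
```

Request:
apply_moves --motion '[{"grip":-1,"xyz":[0,0,0],"spin":0},{"grip":-1,"xyz":[0,0,0],"spin":0},{"grip":-1,"xyz":[0,0,0],"spin":0},{"grip":-1,"xyz":[0,0,0],"spin":0},{"grip":-1,"xyz":[0,0,0],"spin":0},{"grip":-1,"xyz":[0,0,2],"spin":0},{"grip":-1,"xyz":[0,0,3],"spin":0},{"grip":-1,"xyz":[0,0,4],"spin":0},{"grip":-1,"xyz":[0,-3,5],"spin":0},{"grip":-1,"xyz":[0,-5,3],"spin":0},{"grip":-1,"xyz":[0,-5,0],"spin":0},{"grip":-1,"xyz":[0,-5,0],"spin":0},{"grip":-1,"xyz":[0,-5,0],"spin":0},{"grip":-1,"xyz":[0,-5,0],"spin":0},{"grip":-1,"xyz":[0,-5,0],"spin":0},{"grip":-1,"xyz":[0,0,0],"spin":0}]'

```text
clock: 22.48
tool_pos: [501.0, -199.9, 210.9]
orientation: [-0.0, -0.695, 0.719, 0.0]
ft_force: [-0.2, -0.4, -1.0]
gripper_width: 0.999
grip_force: 0.0
```

Run:
```python
from h import *
im=snap('top','t6.png');s=snap('side','s6.png')
t=cv2.imread('pics/t0.png')
c=np.zeros((600,800,3),np.uint8)
r=lambda i,x,y,w,h,k:cv2.resize(i[y:y+h,x:x+w],None,fx=k,fy=k,interpolation=cv2.INTER_CUBIC)
c[:300,:400]=r(im,240,190,80,60,5);c[300:,:400]=r(t,240,190,80,60,5)
c[:450,400:]=r(s,255,190,80,90,5)
cv2.imwrite('pics/c6.png',c)
def blob(i,x0,y0,w,h,lo,hi):
    m=cv2.inRange(cv2.cvtColor(i,cv2.COLOR_BGR2HSV)[y0:y0+h,x0:x0+w],lo,hi);p=np.argwhere(m>0);return p.mean(0)[::-1]+[x0,y0],len(p)
o=((5,120,50),(25,255,255))
a=blob(t,290,205,30,35,*o);b=blob(im,265,205,35,35,*o);print(a,b)
print(at_z('top',*a[0],62),at_z('top',*b[0],62))
g=blob(im,240,195,40,35,(50,80,40),(75,255,255));print(g,at_z('top',*g[0],90))
```

```text
(array([302.86567164, 224.74626866]), 67) (array([281.57746479, 223.53521127]), 71)
[475.78870615  73.1083387   62.        ] [478.02118047 132.21797976  62.        ]
(array([250.85493827, 211.53703704]), 324) [505.43524944 214.41491518  90.        ]
```

View pics/c6.png

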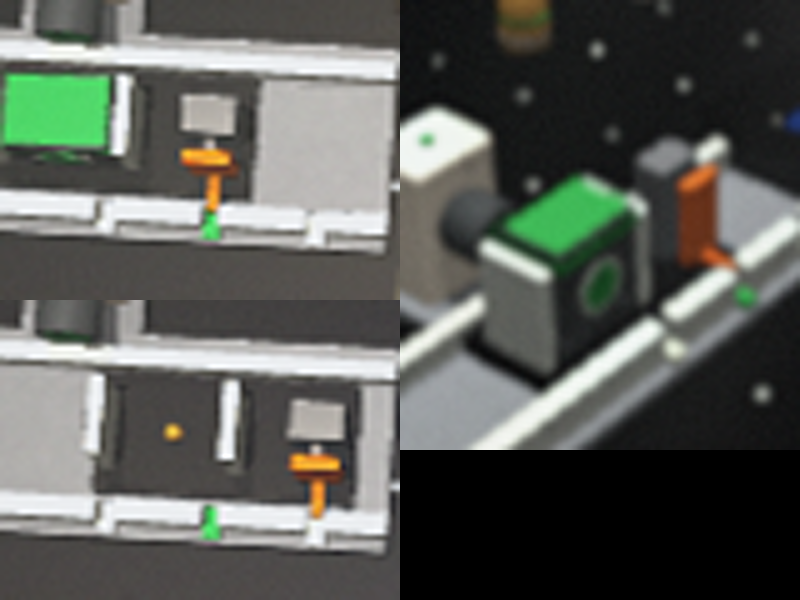

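The tooth sits in the green notch at crop (211,215). The fin–tab gap of 45 px equals the locked start, and the carriage has moved 59 mm. The cassette is level between the cheeks, so I'll hand in.

```bash
python3 -c "
from station import robot
print(robot.hand_in())"
```

```text
the job is handed in; nothing more can be done
None
```

The job is handed in at about 22.5 s of the 58 s allowed: the green cassette is seated over the pin, the carriage is latched at the green mark by the last pictures, and the robot is clear; no verdict was returned.

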